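# Tighten a spindle lock ring with a pin spanner

### The arm

A 6-joint arm with a two-finger parallel gripper is mounted at the origin on a cart in front of the work surface, level with it; the furniture and walls round the work are solid. World frame = base frame: x ahead of the robot, y to its left, z up, the work surface at z = 0. Lengths are in m, angles in rad, forces in N, time in s.
With the tool pointing down it reaches from about 0.35 to 0.775 m from the base axis. Payload 7.3 kg.
Tool frame: the origin (TCP) lies at the very end of the fingers, on their centre line; the grasp point (between the pads) lies 19 mm behind it; z points along the fingers, y is the line along which they close (so a half turn about z gives the same grasp; the last joint's range is limited). The gripper opens to 92 mm and grips with 3 to 60 N. Pads are 19 mm wide; open, the fingers measure 130 mm over their backs; the gripper's body (75 mm by 190 mm) begins 47 mm behind the grasp point.
Start: joints at [1.199, 0.342, 1.524, -0, 1.275, -0.146], TCP at [0.118, 0.512, 0.227] pointing down, gripper open.
Joint ranges: [-2.53, 2.53], [-0.77, 2.02], [0.04, 2.7], [-1, 4.14], [0.28, 2.66], [-3.11, 3.11]. Speed limits (rad/s): [2.57, 2.57, 3.14, 3.14, 3.14, 3.14].

### API

Orientations are given as [roll, pitch, yaw] about the fixed x, y, z axes, in that order (R = Rz(yaw) Ry(pitch) Rx(roll)).
In Python, from cell import robot gives the robot as it stands.
- The arm moves only by the tool apply_moves, never from a script. Its argument "motion" is text: rows parted by semicolons, each of 7 numbers parted by spaces: the opening in per cent of the stroke, from 0 (shut) to 100 (fully open), then the shift along the tool's x, y, z in cm, then the turn, a rotation vector about the tool's x, y, z in rad. A call has 1 to 20 rows; each row shifts and turns the commanded pose from where the row before left it, along the tool's axes as they then stand; what a row does not reach is not made up. A row lasts 1/8 s, in which the tool goes at most 62.5 mm and 10.7 degrees, less where a joint would pass 70% of its speed; a pose out of reach is approached as far as the arm can. A call with a gripper value outside its range is refused whole. The fingers move at their own pace and stop on an object; "force" is the grip in N (left out, the last holds). Time passes only in rows, so rows that do not move let the fingers close. It gives the time, the measured TCP pose, the force, the opening and the grip force at its end, in the units of the state.
- robot.observe(): the state, without advancing time (a new reading comes with each control period).
- robot.read_camera(name): name is "scene" or "top" or "wrist"; returns a dict with "img" (480x640x3 uint8, red, green, blue), "fovy" (degrees; the focal length in pixels is half the picture's height over the tangent of half this angle, whatever the lens; pixels are square), "cx", "cy" (the principal point, pixels), "k1" (the pictures are not rectified: a ray, as slopes to the right and down, at radius r is drawn at 1 + k1 r^2 times it, then the intrinsics apply), "R" (3x3) and "t" (3): a world point X has camera coordinates R X + t; the wrist camera has in their place "hand_eye" (4x4, takes a point from camera to tool coordinates, whose origin is the TCP and whose axes are the flange's). Camera axes: x right, y down, z forward; pixel columns grow to the right and rows downward; lengths in m; the calibration is good to about 2 mm. A picture is of the moment at which its call begins: read the wrist's pose just before it. There is no depth.
- robot.hand_in(): hands the job in; it is judged then, once.
Trained networks look in a picture, given as the dict that the camera call returned (one of the last four; its "shot" number tells which), for a name from the list of things; names that differ only in an ending like _2 or _b are one class to them, and where a whole thing is asked for, a point or a joint stands for the part that bears it (a point fixed in the world has none). Each returns a list of dicts, best first, with "score" (0 to 1); they miss things now and then, are a little off and sometimes report something else, mostly with a low value. They report only what shows in the picture. A call takes as long as a camera call. They do not tell look-alikes from the thing itself.
- robot.search_frame(target, picture): "centre" ([x, y, z] in m, in world coordinates, good to about 4 mm: the middle of the surface that is visible of it).
- robot.trace(target, picture): "pixels" (480x640 bool, what is visible of it).
The state is a dict: "time": time; "qpos": joint angles; "qvel": joint speeds; "joint_efforts": joint torques, N m; "tool_pos": TCP position; "tool_rot": TCP orientation; "contact_force": force on the tool from outside, world axes, zero at the start; "torque": the same for the moment, N m; "opening": finger opening in m; "grip_force": force on a finger pad.
Only numpy, scipy, OpenCV 4.12 (cv2) and the standard library are available. Lean on these libraries where they do the work, as an engineer would, in place of code of your own. Each camera call takes 0.05 s, during which the arm holds its last target. There are 200 camera calls.

### The job

Tighten the lock ring on top of the grey spindle unit: take the pin spanner from its wooden rest, get both of its pins fully home in the ring's two holes without forcing them or turning the ring beforehand, and turn the ring clockwise (seen from above) until it comes up firm against its stop, without wrenching it. Then lift the spanner off and set it back upright on its rest as it was, pins in the groove, leaving the other things where they lie.

Things in the scene. Friction and masses are not known exactly. Their poses are not given: they have to be found in the camera images.
- spindle_unit: Fixed grey unit: foot 120 x 100 x 10 mm, on it a round housing 82 mm across with the lock ring on top. Origin at the centre of the foot's underside, on the spindle axis; z up, x along the 120 mm side. The ring floats on a spring washer: pressed down it gives 2.5 N per mm after the first 3 N and bottoms hard after 4 mm. Dragging over its face at more than about 12 N turns it along.
- ring_face (a point): Centre of the lock ring's top face, 58 mm above the table; its axes are the unit's and do NOT turn with the ring. The ring is a dark steel disc 68 mm across, 10.5 mm thick, with two round holes 8 mm wide (chamfered 1 mm, right through) on opposite sides, 22 mm from the axis, and a wider bore in the middle.
- lock_ring (a joint): Angle of the ring on its spindle, rad; grows when tightened (clockwise from above). Starts at 0.30 to 0.45, hard stop (tight) at 0.90; steady friction 0.35 N m. The spindle is locked at an unknown angle s: seen from above, counter-clockwise positive, the line through the holes lies at (unit's yaw) + s - (this value), s between -0.35 and 0.35. See or feel for the holes.
- pin_spanner: The pin spanner, all told 0.25 kg; origin at the centre of the underside of its crossbar, same axes as spanner_face.
- spanner_grip (a point): Centre of the spanner's black grip, a level bar 14 x 64 x 32 mm (x, y, z), to be held across its 14 mm (along x); z up the stem. A round stem 13 mm thick, 14 mm long, joins it to the steel crossbar below (62 x 26 x 10 mm, long side along x, square to the grip). The crossbar's underside is 40 mm below this point. A half turn about z gives the same spanner.
- spanner_face (a point): Centre of the underside of the spanner's crossbar, same axes as spanner_grip. Two round steel pins 6 mm thick with tapered tips (the last 2.5 mm, to 3 mm) stick out 8 mm below it, at x = -22 and +22 mm. Seated, this face lies on the ring's face. The pins bear up to about 60 N against the ring (about 1.3 N m of turning, against 0.35 N m to move it); more is forcing it.
- tool_rest: Fixed wooden rest 100 x 70 mm; origin at the centre of its underside, z up. Two rails run along x, tops 22 mm above the table, with a groove 14 mm wide and 12 mm deep between them; 6 mm thick end stops at x = -47 and +47 mm stand 4 mm above the rails. The spanner stands on it with its crossbar lying on the rails along x and its pins in the groove.
- tape_measure: Bystander: the yellow and black tape measure, 81 x 76 x 31 mm; origin at its underside.
- hole_saw: Bystander: the red hole saw standing on its teeth, 57 mm across, 68 mm high; origin at its underside.
- wrench: Bystander: the long combination wrench near the front edge, 209 x 54 x 8 mm; origin at its underside.
- flat_tin: Bystander: the round green-lidded tin, 72 mm across, 22 mm high; origin at its underside.
- hex_keys: Bystander: the folding hex key set, 91 x 44 x 20 mm; origin at its underside.
Mind the look-alikes: they are no part of the job. What is shaped like the pin_spanner but green, white or yellow is not meant.

How it is judged:
By the outcome, as a careful person would: the job done as asked, in the order asked, and still so for the second after the job is handed in, with the robot touching nothing.
It also fails if it takes over 64 s, if anything falls off the work surface, if the arm or the gripper's body presses on something with over 40 N, if the wrist force passes 120 N, or if a joint passes its speed limit or range.

## Working session

There is one attempt and no reset: what is moved stays moved. The work goes in short steps, Python scripts to look and compute and a tool call to move; the robot and the scene stay as the last step left them, time stands still between calls to the robot, and variables do not carry over. Pictures are saved under pics/ and viewed, at most 10 in all, crops included, and the job is handed in when it is done.

Besides the shell and the picture viewer there is one more tool, called by a JSON object that holds its "fn" and its "kwargs", one argument or row to a line. apply_moves: Moves the arm, as the interface text tells. Its arguments: {"type":"object","properties":{"motion":{"type":"string"},"force":{"type":"number"}},"required":["motion"]}

```bash
ls; mkdir -p pics
cat > h.py <<'E'
import numpy as np, cv2
from scipy.spatial.transform import Rotation as Ro
from cell import robot
def save(p,n): cv2.imwrite('pics/'+n,p['img'][:,:,::-1])
def K(p):
    f=p['img'].shape[0]/2/np.tan(np.radians(p['fovy'])/2); return np.array([[f,0,p['cx']],[0,f,p['cy']],[0,0,1.]])
def D(p): return np.array([p['k1'],0,0,0,0.])
def rot(s):
    r=np.array(s['tool_rot']); return r if r.shape==(3,3) else Ro.from_euler('xyz',r).as_matrix()
def ext(p,s=None):
    "R,t world->cam"
    if 'hand_eye' in p:
        T=np.eye(4);T[:3,:3]=rot(s);T[:3,3]=s['tool_pos'];C=np.linalg.inv(T@np.array(p['hand_eye']));return C[:3,:3],C[:3,3]
    return np.array(p['R']),np.array(p['t'])
def proj(X,p,s=None):
    R,t=ext(p,s); return cv2.projectPoints(np.atleast_2d(np.array(X,float)),cv2.Rodrigues(R)[0],t,K(p),D(p))[0][:,0]
def onz(px,z,p,s=None):
    "pixels -> world at height z"
    R,t=ext(p,s); u=cv2.undistortPoints(np.array(px,float).reshape(-1,1,2),K(p),D(p))[:,0]
    d=np.c_[u,np.ones(len(u))]@R; c=-R.T@t; return c+d*((z-c[2])/d[:,2])[:,None]
E
python3 - <<'E'
from h import *
s=robot.observe();print(s)
for n in('top','scene'):
    p=robot.read_camera(n);save(p,n+'0.png');print(n,p['fovy'],p['k1'],p['shot'])
    for o in('spindle_unit','lock_ring','pin_spanner','tool_rest','tape_measure','hole_saw','wrench','flat_tin','hex_keys'):
        for r in robot.search_frame(o,p): print(o,np.round(r['centre'],3),round(r['score'],2),proj(r['centre'],p).round()[0])
E
```

```text
pics
{'time': 0.0, 'qpos': array([ 1.19898347e+00,  3.42725342e-01,  1.52505756e+00,  2.52300651e-05,
        1.27539614e+00, -1.45985398e-01]), 'qvel': array([ 0.00058953, -0.00178514,  0.0003877 , -0.00038046,  0.00036048,
        0.0007883 ]), 'joint_efforts': array([ 1.45920269e-03, -4.31238449e+01, -2.44223267e+01,  7.19418470e-02,
        5.59475936e-02, -1.66351938e-04]), 'tool_pos': array([0.1173616 , 0.51127836, 0.22602946]), 'tool_rot': array([-3.14002665e+00, -2.54636463e-04,  2.91575763e+00]), 'contact_force': array([-0.08738347,  0.16896615, -0.1192316 ]), 'torque': array([-0.08870289, -0.04125242,  0.07915218]), 'grip_force': 0.0, 'opening': 0.09146098088102593}
top 45.14328579764034 0.05230375607634993 1
spindle_unit [ 0.545 -0.185  0.02 ] 0.73 [382. 240.]
lock_ring [ 0.554 -0.184  0.06 ] 0.74 [384. 234.]
pin_spanner [0.55  0.314 0.022] 0.93 [180. 237.]
pin_spanner [0.344 0.229 0.021] 0.83 [212. 322.]
pin_spanner [ 0.364 -0.159  0.022] 0.77 [373. 314.]
pin_spanner [0.516 0.18  0.057] 0.74 [232. 249.]
tool_rest [0.518 0.178 0.017] 0.76 [235. 251.]
tape_measure [0.496 0.022 0.031] 0.65 [298. 259.]
hole_saw [0.604 0.031 0.034] 0.58 [295. 215.]
wrench [0.371 0.045 0.008] 0.88 [289. 311.]
flat_tin [0.695 0.265 0.026] 0.91 [202. 180.]
flat_tin [ 0.45  -0.385  0.02 ] 0.69 [466. 279.]
hex_keys [ 0.448 -0.385  0.018] 0.63 [465. 280.]
scene 57.0633380832663 -0.06746749350490179 2
spindle_unit [ 0.537 -0.202  0.026] 0.86 [375. 292.]
lock_ring [ 0.55 -0.19  0.06] 0.76 [376. 276.]
pin_spanner [0.348 0.221 0.023] 0.91 [208. 232.]
pin_spanner [0.556 0.313 0.019] 0.89 [256. 187.]
pin_spanner [0.517 0.175 0.055] 0.87 [271. 205.]
tool_rest [0.513 0.161 0.02 ] 0.94 [273. 218.]
hole_saw [0.606 0.018 0.033] 0.96 [334. 227.]
wrench [0.37  0.046 0.007] 0.82 [253. 270.]
flat_tin [0.695 0.258 0.02 ] 0.68 [304. 177.]
hex_keys [ 0.447 -0.394  0.015] 0.96 [411. 377.]
```

View pics/top0.png

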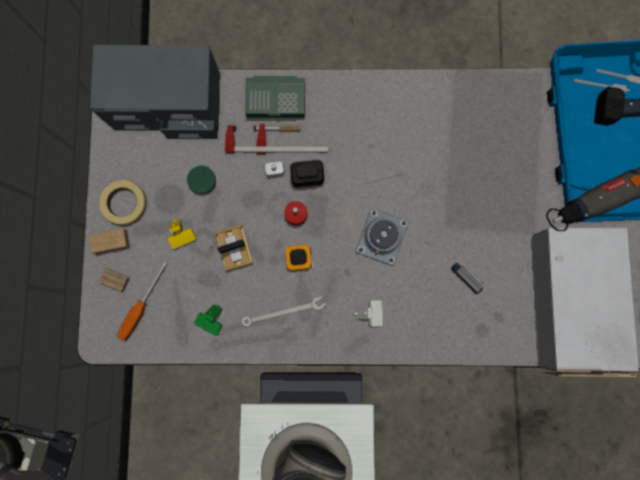

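Run:
```python
import cv2
a=cv2.imread('pics/top0.png');b=cv2.imread('pics/scene0.png')
x=cv2.resize(a[205:295,185:285],(400,360),interpolation=2);y=cv2.resize(a[190:290,330:440],(396,360),interpolation=2)[:, :396]
z=cv2.resize(b[170:250,230:320],(400,240*400//270),interpolation=2)[:240]
w=cv2.resize(b[245:325,330:420],(396,352),interpolation=2)[:240]
import numpy as np
cv2.imwrite('pics/crop1.png',np.vstack([np.hstack([x,y]),np.hstack([z,w])]))
```

```text
(no output)
```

View pics/crop1.png

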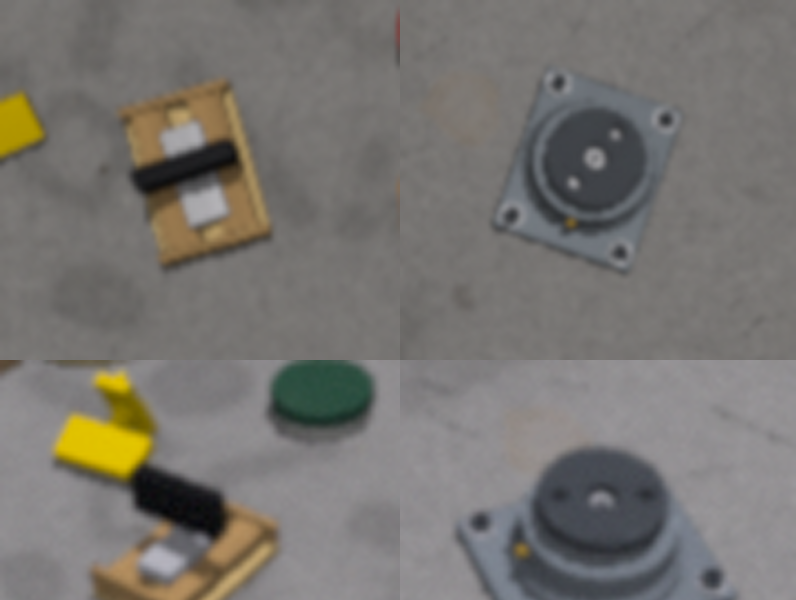

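The top view shows four spanner-shaped things: yellow at (181,238), green at (209,320), white at (373,314), and the black-gripped steel one on the wooden rest at (232,248). The crop confirms the last one is the right spanner. The ring's holes show at about (383,233)±, with the line between them at roughly -0.7 rad.

```bash
cat >> h.py <<'E'
from scipy.linalg import logm,expm
def T(pos,R):
    M=np.eye(4);M[:3,:3]=R;M[:3,3]=pos;return M
def down(yaw): return Ro.from_euler('xyz',[np.pi,0,yaw]).as_matrix()
def plan(pos,yaw,n,s=None):
    s=s or robot.observe();M=np.linalg.inv(T(s['tool_pos'],rot(s)))@T(pos,down(yaw))
    m=expm(np.real(logm(M))/n); print(n,'x',(m[:3,3]*100).round(3),Ro.from_matrix(m[:3,:3]).as_rotvec().round(4),'| total',(M[:3,3]*100).round(2),Ro.from_matrix(M[:3,:3]).as_rotvec().round(3))
E
python3 - <<'E'
from h import *
p=robot.read_camera('wrist');print(np.round(p['hand_eye'],4),p['fovy'],p['k1'])
plan([.5,.165,.2],1.86,12)
E
```

```text
[[ 5.000e-04 -9.558e-01 -2.939e-01  7.950e-02]
 [ 1.000e+00  5.000e-04  0.000e+00  9.000e-04]
 [ 1.000e-04 -2.939e-01  9.558e-01 -1.582e-01]
 [ 0.000e+00  0.000e+00  0.000e+00  1.000e+00]] 71.66443268014696 -0.061646371516652
12 x [-4.505 -0.12   0.223] [ 0.    -0.     0.088] | total [-45.04 -25.23   2.67] [ 0.    -0.     1.056]
```

{"fn": "apply_moves", "kwargs": {
  "motion": "100 -4.5 -0.12 0.22 0 0 0.088;100 -4.5 -0.12 0.22 0 0 0.088;100 -4.5 -0.12 0.22 0 0 0.088;100 -4.5 -0.12 0.22 0 0 0.088;100 -4.5 -0.12 0.22 0 0 0.088;100 -4.5 -0.12 0.22 0 0 0.088;100 -4.5 -0.12 0.22 0 0 0.088;100 -4.5 -0.12 0.22 0 0 0.088;100 -4.5 -0.12 0.22 0 0 0.088;100 -4.5 -0.12 0.22 0 0 0.088;100 -4.5 -0.12 0.22 0 0 0.088;100 -4.5 -0.12 0.22 0 0 0.088;100 0 0 0 0 0 0;100 0 0 0 0 0 0"
}}

```text
time: 2.8
tool_pos: [0.4994, 0.1657, 0.2004]
tool_rot: [3.142, -0.001, 1.86]
contact_force: [-0.7, 0.3, -0.6]
opening: 0.0916
grip_force: 0.0
```

Run:
```python
from h import *
s=robot.observe();print(s['tool_pos'],s['tool_rot'],s['contact_force'])
p=robot.read_camera('wrist');save(p,'w1.png')
for o in('pin_spanner','spanner_grip','spanner_face','tool_rest'):
  for r in robot.search_frame(o,p): print(o,np.round(r['centre'],4),round(r['score'],2),proj(r['centre'],p,s).round()[0])
```

```text
[0.49936997 0.16570195 0.200354  ] [ 3.14158798e+00 -5.31390345e-04  1.86002553e+00] [-0.705904    0.32620762 -0.57215091]
pin_spanner [0.5209 0.1844 0.0573] 0.79 [345. 209.]
pin_spanner [0.5508 0.313  0.0208] 0.69 [413.  83.]
pin_spanner [0.3562 0.2356 0.0196] 0.65 [196. 104.]
spanner_grip [0.5171 0.1823 0.0585] 0.91 [340. 210.]
spanner_grip [0.5503 0.314  0.0237] 0.85 [414.  81.]
spanner_grip [0.3556 0.2346 0.0224] 0.62 [194. 104.]
spanner_grip [0.6088 0.0261 0.0373] 0.54 [373. 355.]
spanner_face [0.3576 0.2356 0.02  ] 0.85 [197. 104.]
spanner_face [0.5559 0.3141 0.0217] 0.69 [419.  83.]
spanner_face [0.5205 0.1851 0.0587] 0.57 [345. 208.]
tool_rest [0.5233 0.194  0.0214] 0.72 [347. 193.]
tool_rest [0.5195 0.1813 0.0573] 0.25 [342. 212.]
```

View pics/w1.png

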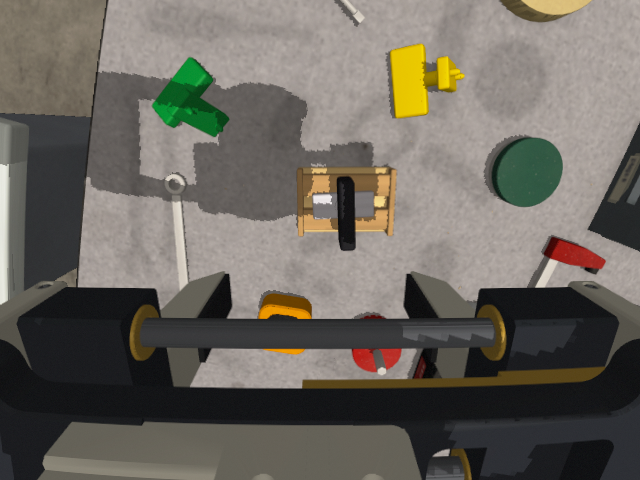

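The wrist view shows the spanner on its rest: grip at about (346,213), crossbar from x=312 to 374 along the image horizontal, so the yaw is about right. The yellow and green look-alikes lie well away.

Run:
```python
from h import *
s=robot.observe()
p=robot.read_camera('wrist')
print(onz([[312,205],[374,205],[343,205]],.032,p,s), onz([[297,169],[395,169],[297,236],[395,236]],.024,p,s))
plan([.5185,.183,.125],1.86,4)
```

```text
[[0.49179817 0.17451027 0.032     ]
 [0.55139247 0.19243137 0.032     ]
 [0.52156071 0.18344387 0.032     ]] [[0.46749179 0.20365095 0.024     ]
 [0.56118844 0.23195514 0.024     ]
 [0.48642724 0.13626628 0.024     ]
 [0.58580167 0.16604926 0.024     ]]
4 x [0.264 0.582 1.885] [ 0.     -0.      0.0004] | total [1.05 2.33 7.54] [ 0.    -0.     0.001]
```

{"fn": "apply_moves", "kwargs": {
  "motion": "100 0.26 0.6 1.9 0 0 0;100 0.26 0.6 1.9 0 0 0;100 0.26 0.6 1.9 0 0 0;100 0.26 0.6 1.8 0 0 0;100 0 0 0 0 0 0;100 0 0 0 0 0 0"
}}

```text
time: 3.85
tool_pos: [0.5197, 0.1823, 0.1258]
tool_rot: [3.141, -0.0, 1.86]
contact_force: [0.2, 0.4, -0.2]
opening: 0.0913
grip_force: 0.0
```

Run:
```python
from h import *
s=robot.observe();print(s['tool_pos'],s['tool_rot'])
p=robot.read_camera('wrist');im=p['img']
c=im[120:340,200:440];cv2.imwrite('pics/w2.png',cv2.resize(c[:,:,::-1],(720,660)[:2],interpolation=2)[:600])
for m in ['spanner_grip','tool_rest']:
  for r in robot.search_frame(m,p)[:2]: print(m,r['centre'].round(4) if hasattr(r['centre'],'round') else r['centre'],r['score'])
```

```text
[0.51973248 0.18233082 0.12579457] [ 3.14096698e+00 -9.39840255e-06  1.86004028e+00]
spanner_grip [0.5193, 0.1822, 0.062] 0.72
spanner_grip [0.3585, 0.2312, 0.0254] 0.67
tool_rest [0.5262, 0.1971, 0.0203] 0.57
```

View pics/w2.png

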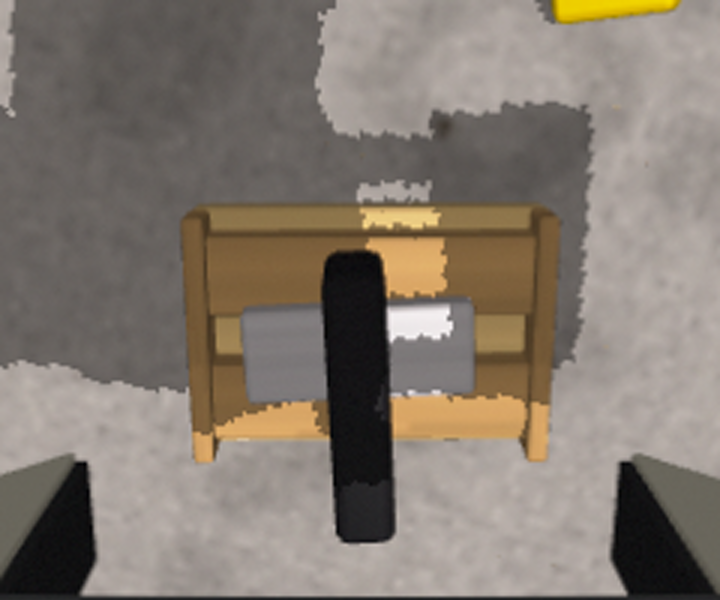

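The close crop shows the black grip and steel crossbar, with corners at crop (243,312), (472,298), (474,393) and (250,402). It is turned slightly relative to the gripper.

Run:
```python
from h import *
s=robot.observe();p=robot.read_camera('wrist')
q=lambda a:np.array(a)/3+[200,120]
C=onz(q([[243,312],[472,298],[474,393],[250,402]]),.032,p,s);print(C.round(4),C.mean(0))
G=onz(q([[324,258],[381,256],[393,538],[338,540]]),.078,p,s);print(G.round(4),G.mean(0))
an=lambda d:np.arctan2(d[1],d[0])
print('bar yaw',an(C[1]-C[0]),an(C[2]-C[3]),'grip',an((G[0]+G[1]-G[2]-G[3]))-np.pi/2)
R=onz(q([[183,213],[556,213],[545,460],[193,460]]),.026,p,s);print('rest',R.round(4),R.mean(0),an(R[1]-R[0]),an(R[2]-R[3]))
c=(C.mean(0)+G.mean(0))/2
plan([c[0],c[1],.0435],1.905,6)
```

```text
[[0.4901 0.1845 0.032 ]
 [0.5466 0.2052 0.032 ]
 [0.5555 0.1803 0.032 ]
 [0.4983 0.1606 0.032 ]] [0.52262667 0.18265892 0.032     ]
[[0.5048 0.2144 0.078 ]
 [0.5162 0.2183 0.078 ]
 [0.5384 0.1556 0.078 ]
 [0.5264 0.1515 0.078 ]] [0.52145916 0.1849411  0.078     ]
bar yaw 0.3522941880106854 0.3316404257313627 grip 0.33473730255323697
rest [[0.468  0.2042 0.026 ]
 [0.5615 0.2321 0.026 ]
 [0.5826 0.1651 0.026 ]
 [0.4874 0.1368 0.026 ]] [0.52489284 0.18452103 0.026     ] 0.2894917044131562 0.28855830116684833
6 x [0.015 0.042 1.377] [ 0.0002  0.     -0.0075] | total [0.09 0.25 8.26] [ 0.001  0.    -0.045]
```

{"fn": "apply_moves", "kwargs": {
  "motion": "100 0.01 0.04 1.5 0 0 -0.01;100 0.01 0.04 1.5 0 0 -0.01;100 0.01 0.04 1.5 0 0 -0.01;100 0.02 0.05 1.4 0 0 -0.01;100 0.02 0.05 1.2 0 0 -0.008;100 0.02 0.05 1.1 0 0 0;100 0 0 0 0 0 0;100 0 0 0 0 0 0"
}}

```text
time: 5.05
tool_pos: [0.5221, 0.184, 0.0436]
tool_rot: [3.141, 0.0, 1.908]
contact_force: [0.5, 0.3, 0.8]
opening: 0.092
grip_force: 0.0
```

{"fn": "apply_moves", "kwargs": {
  "motion": "40 0 0 0 0 0 0;25 0 0 0 0 0 0;0 0 0 0 0 0 0;0 0 0 0 0 0 0;0 0 0 0 0 0 0;0 0 0 0 0 0 0;0 0 0 0 0 0 0;0 0 0 0 0 0 0",
  "force": 25
}}

```text
time: 6.05
tool_pos: [0.5218, 0.1839, 0.0433]
tool_rot: [3.142, -0.0, 1.908]
contact_force: [-0.0, -0.1, -0.1]
opening: 0.0167
grip_force: 0.0
```

{"fn": "apply_moves", "kwargs": {
  "motion": "0 0 0 0 0 0 0;0 0 0 0 0 0 0;0 0 0 0 0 0 0",
  "force": 60
}}

```text
time: 6.42
tool_pos: [0.5216, 0.1839, 0.0433]
tool_rot: [-3.141, -0.0, 1.908]
contact_force: [-1.1, -1.1, 1.2]
opening: 0.0134
grip_force: 60.0
```

Run:
```python
from h import *
s=robot.observe();print(s['tool_pos'],s['tool_rot'],s['opening'],s['grip_force'],s['contact_force'],s['torque'])
```

```text
[0.52163181 0.18387418 0.04329841] [-3.14121303e+00 -1.05122924e-04  1.90786648e+00] 0.013375708676895817 60.000155568122864 [-1.12836166 -1.05054228  1.18198991] [-0.12775371  0.20570161  0.0099867 ]
```

{"fn": "apply_moves", "kwargs": {
  "motion": "0 0 0 -0.8 0 0 0;0 0 0 -2 0 0 0;0 0 0 -3 0 0 0;0 0 0 -4 0 0 0;0 0 0 -3 0 0 0;0 0 0 0 0 0 0"
}}

```text
time: 7.18
tool_pos: [0.5232, 0.1842, 0.1736]
tool_rot: [3.136, 0.001, 1.908]
contact_force: [-0.3, -0.1, -3.2]
opening: 0.0134
grip_force: 60.0
```

Run:
```python
from h import *
s=robot.observe();print(s['tool_pos'],s['contact_force'],s['torque'],s['grip_force'],s['opening'])
plan([.52,-.225,.17],.876,12)
```

```text
[0.52320868 0.18423209 0.17364619] [-0.33769412 -0.10752512 -3.22470856] [-0.07513773  0.03449776  0.01473775] 59.99891996383667 0.013394261046592288
12 x [-3.536  0.455  0.031] [ 0.0004 -0.0002  0.086 ] | total [-38.51 -13.84   0.31] [ 0.005 -0.002  1.032]
```

{"fn": "apply_moves", "kwargs": {
  "motion": "0 -2 0.25 0 0 0 0.043;0 -3.5 0.45 0 0 0 0.086;0 -3.5 0.45 0 0 0 0.086;0 -3.5 0.45 0 0 0 0.086;0 -3.5 0.45 0 0 0 0.086;0 -3.5 0.45 0 0 0 0.086;0 -3.5 0.45 0 0 0 0.086;0 -3.5 0.45 0 0 0 0.086;0 -3.5 0.45 0 0 0 0.086;0 -3.5 0.45 0 0 0 0.086;0 -3.5 0.45 0 0 0 0.086;0 -3.5 0.45 0 0 0 0.086;0 -2 0.25 0 0 0 0.043;0 0 0 1.5 0 0 0;0 0 0 1.5 0 0 0;0 0 0 0.8 0 0 0;0 0 0 0 0 0 0;0 0 0 0 0 0 0"
}}

```text
time: 9.43
tool_pos: [0.5181, -0.2252, 0.1336]
tool_rot: [3.141, -0.0, 0.877]
contact_force: [0.7, 0.1, -3.2]
opening: 0.0135
grip_force: 60.0
```

Run:
```python
from h import *
s=robot.observe();print(s['tool_pos'],s['tool_rot'],s['contact_force'],s['torque'])
p=robot.read_camera('wrist');im=p['img']
for m in ['lock_ring','ring_face','spindle_unit']:
  for r in robot.search_frame(m,p)[:2]: print(m,np.round(r['centre'],4),r['score'],proj(r['centre'],p,s))
cv2.imwrite('pics/w3.png',cv2.resize(im[60:310,180:480,::-1],(720,600),interpolation=2))
np.save('w3.npy',im)
```

```text
[ 0.51810926 -0.22524831  0.13360006] [ 3.14091817e+00 -2.54286421e-04  8.76636012e-01] [ 0.74952286  0.13325012 -3.18182833] [-0.10599605  0.12099776 -0.05526442]
lock_ring [ 0.5566 -0.1813  0.0563] 0.62 [[319.65040699 164.92278704]]
ring_face [ 0.5592 -0.1833  0.0582] 0.93 [[324.39856256 165.00307036]]
spindle_unit [ 0.5607 -0.1786  0.0398] 0.84 [[321.42169474 156.41792247]]
```

View pics/w3.png

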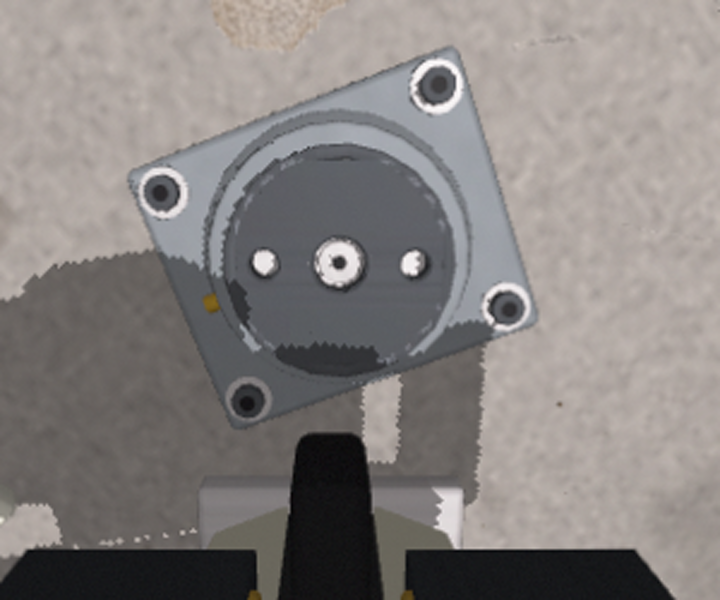

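The wrist view shows the ring with holes at crop (264,263) and (413,263), level in the image, with the bore at (339,263). The held crossbar's far edge runs at crop row 478–487. I'll zoom in to measure the holes and the crossbar edge.

Run:
```python
from h import *
im=np.load('w3.npy')[:,:,::-1]
a=cv2.resize(im[145:193,272:372],(800,384),interpolation=cv2.INTER_CUBIC)
b=cv2.resize(im[250:277,260:380],(800,180),interpolation=cv2.INTER_CUBIC)
cv2.imwrite('pics/z3.png',np.vstack([cv2.convertScaleAbs(a,alpha=1.6),b]))
g=cv2.cvtColor(im,cv2.COLOR_BGR2GRAY).astype(float)
for u in list(range(266,300,4))+list(range(338,374,4)):
    d=g[250:272,u];k=np.abs(np.diff(d));print(u,250+k.argmax()+.5,d.astype(int)[:20])
```

```text
266 262.5 [103 104 102 102 100 101 101 101  94  92  95  96  99 110 121 123 125 127
 126 128]
270 262.5 [ 99 101 100 101 101 100  99 101  93  93  95  97 100 112 121 122 126 126
 128 128]
274 262.5 [100 100 102 101 103 102 102 102  93  92  95  97 100 111 120 123 124 126
 127 129]
278 262.5 [103 101 103 103 106 106 103 101  91  90  94  96  99 110 121 124 124 127
 127 127]
282 263.5 [101 100 101 102 100  98  99 100  93  92  94  96 100 110 121 123 125 126
 127 127]
286 262.5 [ 99 100 100 100  99  98  97  96  90  92  94  96 100 112 120 124 125 127
 127 127]
290 263.5 [101 102 103 102  99  99  98  98  91  91  94  97 100 110 121 124 125 126
 127 128]
294 262.5 [100 101 101 101 101 101 101  99  92  91  94  96 100 112 121 123 125 128
 128 128]
298 270.5 [ 97  97 100  99 101 100  99  97  91  91  94  97  99 110 121 124 125 127
 128 127]
338 251.5 [158 158 114  95  95  97 100 102  91  89  91  94  97 111 121 124 125 127
 126 127]
342 252.5 [171 169 168 113  96  98 100 100  91  88  91  95  97 110 122 124 126 127
 127 127]
346 262.5 [ 97  98  99 102 104  99  96  94  88  87  90  94  97 110 121 123 126 127
 127 128]
350 262.5 [101  98  97  96  99 102 102 102  91  88  91  94  96 111 122 124 126 127
 126 126]
354 262.5 [ 96  97 101 105 105 102 100  97  90  87  91  93  97 110 122 124 125 128
 126 125]
358 262.5 [103 104 102 102 102 102 102 102  91  89  92  95  97 111 122 125 125 127
 126 126]
362 269.5 [103 102 102 103 101 102 103 104  91  90  95  99 112 154 189 205 157 130
 126 125]
366 262.5 [100 102 103 104 103 102 100  99  88  89  94  99 110 153 188 204 217 223
 223 222]
370 262.5 [ 94  95  97  98  96  96  93  93  88  94  97 101 109 151 188 203 218 222
 222 220]
```

View pics/z3.png

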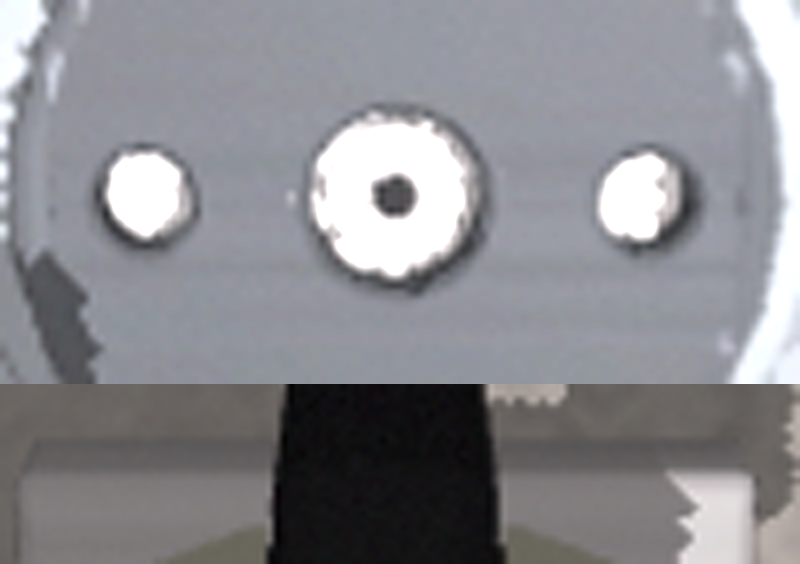

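The crossbar edge is level (row 262.9), with its ends at u=263.3 and 372.8. The hole rims centre at about (290.6,169.4) and (353.1,169.8), with the bore at (321.6,169.7).

Run:
```python
from h import *
s=dict(robot.observe());p=robot.read_camera('wrist')
H=onz([[290.6,169.4],[353.1,169.8],[321.6,169.7]],.058,p,s)
B=onz([[263.3,262.9],[372.8,262.9]],s['tool_pos'][2]-.011,p,s)
R=rot(s)
print('tool mm holes',((H-s['tool_pos'])@R*1000).round(2).tolist(),'bar',((B-s['tool_pos'])@R*1000).round(2).tolist())
h=(H[0]+H[1])/2; d=H[1]-H[0];print(h,np.linalg.norm(d),np.arctan2(d[1],d[0]),H[2])
```

```text
tool mm holes [[55.45, -18.84, 75.78], [55.2, 24.75, 75.83], [55.23, 2.77, 75.8]] bar [[11.73, -29.82, 10.97], [11.74, 30.27, 11.03]]
[ 0.55565565 -0.18500676  0.058     ] 0.043587089529808005 -0.7004786786114705 [ 0.55545412 -0.18496061  0.058     ]
```

{"fn": "apply_moves", "kwargs": {
  "motion": "0 1 0.05 0 0 0 0;0 2 0.1 0 0 0 0;0 1.6 0.07 0 0 0 0;0 0.98 0.05 0 0 0 -0.003;0 0 0 1 0 0 0;0 0 0 1.5 0 0 0;0 0 0 1 0 0 0;0 0 0 0 0 0 0;0 0 0 0 0 0 0;0 0 0 0 0 0 0"
}}

```text
time: 10.92
tool_pos: [0.5557, -0.1847, 0.0988]
tool_rot: [3.141, -0.0, 0.879]
contact_force: [0.8, 0.7, -2.3]
opening: 0.0136
grip_force: 60.0
```

Run:
```python
from h import *
for i in range(2):
    s=robot.observe();print(s['tool_pos'],s['tool_rot'],s['contact_force'],s['torque'])
    p=robot.read_camera('wrist')
o=T([.51810926,-.22524831,.13360006],Ro.from_euler('xyz',[ 3.14091817,-2.54e-04,.8766]).as_matrix())
print('moved mm',(np.linalg.inv(o)@np.r_[s['tool_pos'],1])*1000,'want 55.8 2.65')
cv2.imwrite('pics/w4.png',cv2.resize(p['img'][180:360,200:440,::-1],(800,600),interpolation=2))
```

```text
[ 0.55570778 -0.18466643  0.09882484] [ 3.14058249e+00 -3.54038229e-04  8.78602519e-01] [ 0.79929378  0.74863579 -2.30871486] [-0.09706048  0.10598001 -0.01258405]
[ 0.55566452 -0.18459926  0.09881036] [ 3.14065975e+00 -2.89891731e-04  8.78694591e-01] [ 0.919932   -0.07099594 -3.27231772] [-0.10338756  0.07097898  0.01900567]
moved mm [  55.25937338    2.83434096   34.80565695 1000.        ] want 55.8 2.65
```

{"fn": "apply_moves", "kwargs": {
  "motion": "0 0.04 -0.01 0.5 0 0 0.006;0 0 0 0.4 0 0 0;0 0 0 0.2 0 0 0;0 0 0 0.1 0 0 0;0 0 0 0 0 0 0"
}}

```text
time: 11.65
tool_pos: [0.5556, -0.184, 0.0862]
tool_rot: [-3.141, -0.0, 0.873]
contact_force: [-1.1, -0.2, -2.9]
opening: 0.0137
grip_force: 60.0
```

{"fn": "apply_moves", "kwargs": {
  "motion": "0 0 0 0.1 0 0 0;0 0 0 0.1 0 0 0;0 0 0 0 0 0 0"
}}

```text
time: 12.02
tool_pos: [0.5556, -0.184, 0.0842]
tool_rot: [-3.141, -0.0, 0.873]
contact_force: [1.4, -0.2, -3.0]
opening: 0.0135
grip_force: 60.0
```

{"fn": "apply_moves", "kwargs": {
  "motion": "0 0 0 0.1 0 0 0;0 0 0 0.1 0 0 0;0 0 0 0 0 0 0"
}}

```text
time: 12.4
tool_pos: [0.5556, -0.184, 0.0822]
tool_rot: [-3.141, -0.0, 0.873]
contact_force: [-0.1, -0.7, -3.9]
opening: 0.0139
grip_force: 60.0
```

{"fn": "apply_moves", "kwargs": {
  "motion": "0 0 0 0.1 0 0 0;0 0 0 0.1 0 0 0;0 0 0 0 0 0 0"
}}

```text
time: 12.78
tool_pos: [0.5556, -0.184, 0.0802]
tool_rot: [-3.141, -0.0, 0.873]
contact_force: [0.3, 0.6, -2.6]
opening: 0.0138
grip_force: 60.0
```

Run:
```python
from h import *
for i in range(2):
    s=robot.observe();print(s['tool_pos'],s['tool_rot'],s['contact_force'],s['torque'])
    p=robot.read_camera('wrist')
```

```text
[ 0.5555668  -0.1840026   0.08020465] [-3.14141071e+00 -7.72401117e-05  8.72747123e-01] [ 0.34970432  0.60179735 -2.57222343] [-0.09442746  0.06101593 -0.01974023]
[ 0.55557255 -0.1840073   0.08023463] [-3.14143133e+00 -3.86054099e-05  8.72817711e-01] [ 0.04282225  1.1952192  -3.48774404] [-0.1155565   0.11184097  0.06195967]
```

{"fn": "apply_moves", "kwargs": {
  "motion": "0 0 0 0.1 0 0 0;0 0 0 0 0 0 0;0 0 0 0 0 0 0"
}}

```text
time: 13.25
tool_pos: [0.5556, -0.184, 0.0793]
tool_rot: [-3.142, -0.0, 0.873]
contact_force: [-0.5, -0.2, -2.4]
opening: 0.0137
grip_force: 60.0
```

{"fn": "apply_moves", "kwargs": {
  "motion": "0 0 0 0.05 0 0 0;0 0 0 0 0 0 0;0 0 0 0 0 0 0"
}}

```text
time: 13.62
tool_pos: [0.5557, -0.1841, 0.079]
tool_rot: [3.141, -0.0, 0.873]
contact_force: [-1.2, 0.6, 1.3]
opening: 0.0136
grip_force: 60.0
```

{"fn": "apply_moves", "kwargs": {
  "motion": "0 0 0 0.03 0 0 0;0 0 0 0 0 0 0.03;0 0 0 0 0 0 0.03;0 0 0 0 0 0 0.03;0 0 0 0 0 0 0.03;0 0 0 0 0 0 0.03;0 0 0 0 0 0 0"
}}

```text
time: 14.5
tool_pos: [0.5563, -0.1839, 0.0787]
tool_rot: [3.141, -0.001, 0.721]
contact_force: [4.8, 3.0, 0.8]
opening: 0.0137
grip_force: 60.0
```

```bash
cat > st.py <<'E'
from h import *
A=[]
for i in range(4):
    s=robot.observe();A.append(np.r_[s['tool_pos']*1000,s['tool_rot'][2],s['contact_force'],s['torque']]);robot.read_camera('wrist')
print(np.mean(A,0).round(3),s['time'],s['grip_force'])
E
python3 st.py
```

```text
[ 5.56292e+02 -1.83931e+02  7.87300e+01  7.22000e-01  4.16400e+00
  3.74100e+00  1.04900e+00  5.97000e-01 -7.40000e-01  2.87000e-01] 14.65 60.03340244293213
```

{"fn": "apply_moves", "kwargs": {
  "motion": "0 0.03 0 0 0 0 0.03;0 0 0 0 0 0 0.03;0 0 0 0 0 0 0.03;0 0 0 0 0 0 0.03;0 0 0 0 0 0 0.03;0 0 0 0 0 0 0.03;0 0 0 0 0 0 0.03;0 0 0 0 0 0 0"
}}

```text
time: 15.7
tool_pos: [0.5565, -0.1842, 0.0788]
tool_rot: [3.14, -0.001, 0.511]
contact_force: [4.5, 0.8, 1.2]
opening: 0.0137
grip_force: 60.0
```

```bash
python3 st.py
```

```text
[ 5.56522e+02 -1.84246e+02  7.87810e+01  5.11000e-01  4.72700e+00
  1.36200e+00  1.16900e+00  2.28000e-01 -8.63000e-01  2.91000e-01] 15.85 60.03350079059601
```

{"fn": "apply_moves", "kwargs": {
  "motion": "0 0.02 0 0 0 0 0.03;0 0 0 0 0 0 0.03;0 0 0 0 0 0 0.02;0 0 0 0 0 0 0"
}}

```text
time: 16.4
tool_pos: [0.5566, -0.1843, 0.0788]
tool_rot: [3.14, -0.001, 0.431]
contact_force: [6.5, 1.2, 2.0]
opening: 0.0133
grip_force: 60.0
```

{"fn": "apply_moves", "kwargs": {
  "motion": "0 0 0 0 0 0 0.015;0 0 0 0 0 0 0.015;0 0 0 0 0 0 0"
}}

```text
time: 16.77
tool_pos: [0.5566, -0.1844, 0.0788]
tool_rot: [3.14, -0.001, 0.401]
contact_force: [4.9, 0.7, 2.7]
opening: 0.0141
grip_force: 60.0
```

```bash
python3 st.py
```

```text
[ 5.56615e+02 -1.84387e+02  7.87960e+01  4.01000e-01  5.01900e+00
  6.79000e-01  1.66000e+00 -9.10000e-02 -8.97000e-01  3.01000e-01] 16.925 60.04317283630371
```

Still sliding at the friction torque, with no stop yet after about 0.47 rad. Continuing in small steps.

{"fn": "apply_moves", "kwargs": {
  "motion": "0 0 0 0 0 0 0.015;0 0 0 0 0 0 0.015;0 0 0 0 0 0 0"
}}

```text
time: 17.35
tool_pos: [0.5566, -0.1844, 0.0788]
tool_rot: [3.14, -0.001, 0.371]
contact_force: [4.9, 0.1, 0.7]
opening: 0.0137
grip_force: 60.0
```

```bash
python3 st.py
```

```text
[ 5.56631e+02 -1.84439e+02  7.88110e+01  3.71000e-01  5.16900e+00
  2.68000e-01  9.88000e-01 -9.30000e-02 -9.18000e-01  3.37000e-01] 17.5 60.04320681095123
```

{"fn": "apply_moves", "kwargs": {
  "motion": "0 0 0 0 0 0 0.015;0 0 0 0 0 0 0.015;0 0 0 0 0 0 0"
}}

```text
time: 17.92
tool_pos: [0.5566, -0.1845, 0.0788]
tool_rot: [3.14, -0.001, 0.341]
contact_force: [5.0, -0.1, 1.0]
opening: 0.0137
grip_force: 60.0
```

```bash
python3 st.py
```

```text
[ 5.56642e+02 -1.84500e+02  7.88110e+01  3.41000e-01  5.31300e+00
 -2.38000e-01  9.03000e-01 -1.41000e-01 -8.88000e-01  3.02000e-01] 18.075 60.04323363304138
```

{"fn": "apply_moves", "kwargs": {
  "motion": "0 0 0 0 0 0 0.015;0 0 0 0 0 0 0.01;0 0 0 0 0 0 0"
}}

```text
time: 18.5
tool_pos: [0.5567, -0.1845, 0.0788]
tool_rot: [3.14, -0.001, 0.316]
contact_force: [6.0, 0.3, 1.7]
opening: 0.0138
grip_force: 60.0
```

```bash
python3 st.py
```

```text
[ 5.56675e+02 -1.84532e+02  7.88290e+01  3.16000e-01  5.97700e+00
 -1.20100e+00  1.22000e+00 -1.61000e-01 -8.97000e-01  3.41000e-01] 18.65 60.04630923271179
```

{"fn": "apply_moves", "kwargs": {
  "motion": "0 0 0 0 0 0 0.01;0 0 0 0 0 0 0.01;0 0 0 0 0 0 0"
}}

```text
time: 19.08
tool_pos: [0.5567, -0.1846, 0.0788]
tool_rot: [3.14, -0.001, 0.296]
contact_force: [5.0, -1.1, 1.1]
opening: 0.0134
grip_force: 60.0
```

```bash
python3 st.py
```

```text
[ 5.56678e+02 -1.84583e+02  7.88350e+01  2.96000e-01  5.02900e+00
 -9.16000e-01  1.00500e+00 -1.67000e-01 -9.13000e-01  3.12000e-01] 19.225 60.04649341106415
```

{"fn": "apply_moves", "kwargs": {
  "motion": "0 0 0 0 0 0 0.01;0 0 0 0 0 0 0.01;0 0 0 0 0 0 0"
}}

```text
time: 19.65
tool_pos: [0.5567, -0.1846, 0.0788]
tool_rot: [3.14, -0.001, 0.276]
contact_force: [5.6, 0.3, 1.2]
opening: 0.0138
grip_force: 60.0
```

```bash
python3 st.py
```

```text
[ 5.56674e+02 -1.84613e+02  7.88280e+01  2.76000e-01  5.66200e+00
 -4.38000e-01  1.44800e+00 -1.88000e-01 -8.94000e-01  3.18000e-01] 19.8 60.046579241752625
```

{"fn": "apply_moves", "kwargs": {
  "motion": "0 0 0 0 0 0 0.01;0 0 0 0 0 0 0.01;0 0 0 0 0 0 0"
}}

```text
time: 20.23
tool_pos: [0.5567, -0.1846, 0.0788]
tool_rot: [3.14, -0.001, 0.256]
contact_force: [5.3, -1.2, 0.7]
opening: 0.0138
grip_force: 60.0
```

```bash
python3 st.py
```

```text
[ 5.56690e+02 -1.84654e+02  7.88440e+01  2.56000e-01  5.10600e+00
 -5.26000e-01  1.13500e+00 -2.44000e-01 -9.20000e-01  3.41000e-01] 20.375 60.04641652107239
```

{"fn": "apply_moves", "kwargs": {
  "motion": "0 0 0 0 0 0 0.01;0 0 0 0 0 0 0.01;0 0 0 0 0 0 0"
}}

```text
time: 20.8
tool_pos: [0.5567, -0.1847, 0.0789]
tool_rot: [3.14, -0.001, 0.237]
contact_force: [4.8, -1.0, 1.8]
opening: 0.0138
grip_force: 60.1
```

```bash
python3 st.py
python3 - <<'E'
from h import *
p=robot.read_camera('wrist')
cv2.imwrite('pics/w5.png',cv2.resize(p['img'][130:310,200:440,::-1],(800,600),interpolation=2))
E
```

```text
[ 5.56699e+02 -1.84658e+02  7.88490e+01  2.37000e-01  5.26900e+00
 -7.31000e-01  1.02900e+00 -2.51000e-01 -8.92000e-01  5.61000e-01] 20.95 60.13577699661255
```

View pics/w5.png

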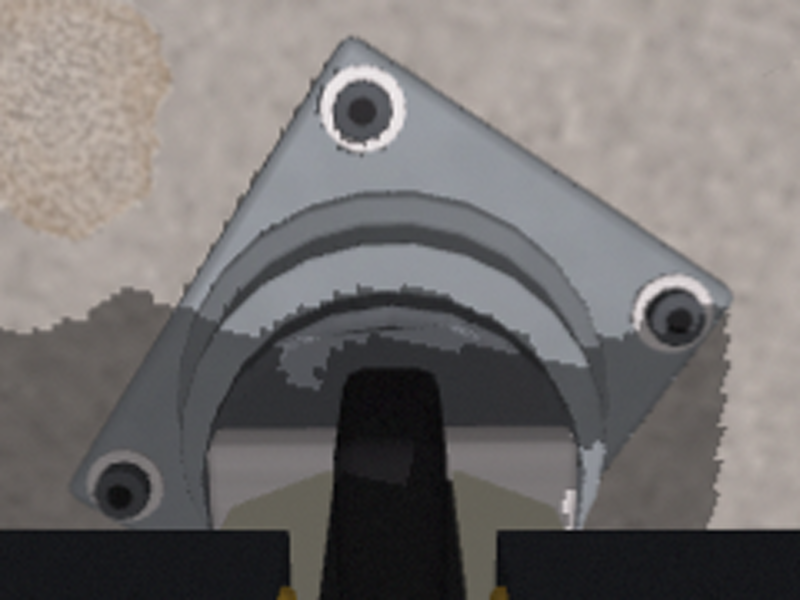

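The torque jumped to 0.56 N m, so the stop has been reached. The picture shows the crossbar still level in the grip and lying flat on the ring. One more small step will confirm it.

{"fn": "apply_moves", "kwargs": {
  "motion": "0 0 0 0 0 0 0.006;0 0 0 0 0 0 0;0 0 0 0 0 0 0"
}}

```text
time: 21.42
tool_pos: [0.5567, -0.1846, 0.0788]
tool_rot: [3.139, -0.001, 0.231]
contact_force: [4.9, -0.8, 1.3]
opening: 0.0136
grip_force: 60.2
```

```bash
python3 st.py
```

```text
[ 5.56686e+02 -1.84655e+02  7.88530e+01  2.31000e-01  5.48100e+00
 -6.01000e-01  6.84000e-01 -2.30000e-01 -9.02000e-01  6.23000e-01] 21.575 60.17780542373657
```

{"fn": "apply_moves", "kwargs": {
  "motion": "0 0 0 0 0 0 -0.02;0 0 0 0 0 0 -0.02;0 0 0 0 0 0 -0.02;0 0 0 0 0 0 0"
}}

```text
time: 22.12
tool_pos: [0.5562, -0.1844, 0.0787]
tool_rot: [3.14, -0.0, 0.291]
contact_force: [4.4, -2.9, 1.8]
opening: 0.0141
grip_force: 60.0
```

```bash
python3 st.py
```

```text
[ 5.56217e+02 -1.84418e+02  7.86910e+01  2.91000e-01  4.33300e+00
 -2.79800e+00  1.72800e+00 -6.38000e-01 -7.43000e-01  6.00000e-02] 22.275 60.002211928367615
```

{"fn": "apply_moves", "kwargs": {
  "motion": "0 0.03 0 -0.05 0 0 -0.01;0 0 0 -0.1 0 0 0;0 0 0 -0.2 0 0 0;0 0 0 0 0 0 0"
}}

```text
time: 22.82
tool_pos: [0.5559, -0.1837, 0.0811]
tool_rot: [-3.141, 0.001, 0.301]
contact_force: [4.9, -2.7, -4.7]
opening: 0.0139
grip_force: 60.0
```

```bash
python3 st.py
```

```text
[ 5.55956e+02 -1.83673e+02  8.11420e+01  3.01000e-01  4.69600e+00
 -2.96000e+00 -4.37300e+00 -6.65000e-01 -8.47000e-01  8.70000e-02] 22.975 60.0026661157608
```

{"fn": "apply_moves", "kwargs": {
  "motion": "0 0.04 0.05 0 0 0 0;0 0 0 0 0 0 0"
}}

```text
time: 23.28
tool_pos: [0.5561, -0.1837, 0.0812]
tool_rot: [-3.14, 0.002, 0.302]
contact_force: [3.0, -1.8, -5.0]
opening: 0.0137
grip_force: 60.0
```

```bash
python3 st.py
```

```text
[ 5.56155e+02 -1.83740e+02  8.13020e+01  3.02000e-01  2.83400e+00
 -1.40900e+00 -5.29800e+00 -4.76000e-01 -4.42000e-01  2.30000e-02] 23.425 59.999865889549255
```

Forces are falling and the pins are loose in the holes, so I'll lift off gently.

{"fn": "apply_moves", "kwargs": {
  "motion": "0 0.03 0.02 -0.1 0 0 0;0 0.02 0.02 -0.1 0 0 0;0 0 0 -0.2 0 0 0;0 0 0 0 0 0 0"
}}

```text
time: 23.98
tool_pos: [0.5573, -0.1841, 0.0862]
tool_rot: [-3.141, 0.0, 0.302]
contact_force: [0.3, -0.1, -2.8]
opening: 0.0138
grip_force: 60.0
```

```bash
python3 st.py
```

```text
[ 5.57311e+02 -1.84135e+02  8.60990e+01  3.02000e-01  2.36000e-01
 -6.79000e-01 -2.78500e+00 -6.20000e-02  1.32000e-01  1.40000e-02] 24.125 59.99908089637756
```

{"fn": "apply_moves", "kwargs": {
  "motion": "0 0 0 -1 0 0 0;0 0 0 -2.5 0 0 0;0 0 0 -3 0 0 0;0 0 0 -2.3 0 0 0;0 0 0 0 0 0 0"
}}

```text
time: 24.8
tool_pos: [0.5585, -0.1847, 0.1764]
tool_rot: [3.138, -0.004, 0.302]
contact_force: [-0.0, -0.1, -3.0]
opening: 0.0137
grip_force: 60.0
```

Run:
```python
from h import *
p=robot.read_camera('wrist')
g=cv2.cvtColor(p['img'],cv2.COLOR_RGB2GRAY).astype(float)
for u in(266,274,282,290,345,355,362,368):
    k=np.diff(g[258:268,u]);print(u,258+k.argmax()+.5,g[258:268,u].astype(int))
for v in(268,270): print(g[v,256:270].astype(int),g[v,366:380].astype(int))
print(robot.observe()['tool_pos']);plan([.5216,.1839,.175],1.908,14)
```

```text
266 262.5 [ 90  89  94  93  97 108 117 119 121 123]
274 262.5 [ 88  89  94  95  97 108 118 120 122 123]
282 262.5 [ 85  90  92  94  98 110 118 120 123 123]
290 258.5 [ 73  87  92  93  95 108 118 120 122 123]
345 262.5 [110  89  89  92  94 107 118 120 123 125]
355 262.5 [ 88  85  89  91  93 107 118 120 123 124]
362 262.5 [ 88  86  88  90  94 108 118 121 122 122]
368 262.5 [ 87  86  88  91  94 106 118 120 123 124]
[ 97  97  97  96  98  98  92 114 119 123 124 124 123 125] [123 123 123 123 122 115 106  91 101 123 167 168 170 171]
[ 96  96  96  95  98  98  90 110 117 123 123 123 123 123] [122 121 121 121 121 115 106  89 106 139 158 155 155 157]
[ 0.55768002 -0.18433498  0.17470472]
14 x [ 2.398e+00 -1.715e+00 -2.000e-03] [ 1.000e-04 -0.000e+00 -1.147e-01] | total [  7.5  -36.23  -0.06] [ 0.002 -0.    -1.606]
```

{"fn": "apply_moves", "kwargs": {
  "motion": "0 1.2 -0.86 0 0 0 -0.057;0 2.4 -1.715 0 0 0 -0.1147;0 2.4 -1.715 0 0 0 -0.1147;0 2.4 -1.715 0 0 0 -0.1147;0 2.4 -1.715 0 0 0 -0.1147;0 2.4 -1.715 0 0 0 -0.1147;0 2.4 -1.715 0 0 0 -0.1147;0 2.4 -1.715 0 0 0 -0.1147;0 2.4 -1.715 0 0 0 -0.1147;0 2.4 -1.715 0 0 0 -0.1147;0 2.4 -1.715 0 0 0 -0.1147;0 2.4 -1.715 0 0 0 -0.1147;0 2.4 -1.715 0 0 0 -0.1147;0 2.4 -1.715 0 0 0 -0.1147;0 1.2 -0.86 0 0 0 -0.057;0 0 0 0 0 0 0;0 0 0 0 0 0 0"
}}

```text
time: 26.98
tool_pos: [0.5218, 0.1837, 0.1739]
tool_rot: [3.141, 0.0, 1.906]
contact_force: [0.4, -1.2, -2.6]
opening: 0.0135
grip_force: 60.0
```

```bash
python3 -c "
from st import *
plan([.5216,.1839,.055],1.908,8)"
```

```text
[ 5.21774e+02  1.83570e+02  1.73897e+02  1.90500e+00  4.10000e-01
 -2.02000e-01 -2.75200e+00 -5.90000e-02 -1.00000e-03  2.00000e-02] 27.125 59.998993277549744
8 x [4.000e-03 1.000e-03 1.487e+00] [ 0.      0.     -0.0003] | total [3.000e-02 1.000e-02 1.189e+01] [ 0.     0.    -0.003]
```

{"fn": "apply_moves", "kwargs": {
  "motion": "0 0.03 0 1 0 0 -0.003;0 0 0 2 0 0 0;0 0 0 2.5 0 0 0;0 0 0 2.5 0 0 0;0 0 0 2 0 0 0;0 0 0 1 0 0 0;0 0 0 0.6 0 0 0;0 0 0 0.3 0 0 0;0 0 0 0 0 0 0;0 0 0 0 0 0 0"
}}

```text
time: 28.42
tool_pos: [0.5213, 0.1846, 0.0556]
tool_rot: [3.14, 0.0, 1.91]
contact_force: [0.1, -0.1, -2.7]
opening: 0.0139
grip_force: 60.0
```

```bash
python3 -c "
from st import *
plan([.5216,.1839,.0445],1.908,1)"
```

```text
[ 5.21236e+02  1.84546e+02  5.54890e+01  1.91000e+00 -1.60000e-02
 -2.21000e-01 -2.50100e+00 -7.60000e-02  3.00000e-02  2.40000e-02] 28.575 59.99903082847595
1 x [-0.075  0.026  1.079] [ 0.0005 -0.      0.0019] | total [-0.08  0.03  1.08] [ 0.001 -0.     0.002]
```

{"fn": "apply_moves", "kwargs": {
  "motion": "0 -0.07 0.03 0.2 0 0 0;0 0 0 0.3 0 0 0;0 0 0 0.3 0 0 0;0 0 0 0.2 0 0 0;0 0 0 0.1 0 0 0;0 0 0 0 0 0 0;0 0 0 0 0 0 0"
}}

```text
time: 29.5
tool_pos: [0.5215, 0.1839, 0.0441]
tool_rot: [3.141, -0.0, 1.91]
contact_force: [0.9, -0.2, -2.7]
opening: 0.0141
grip_force: 60.0
```

```bash
python3 st.py
```

```text
[ 5.21560e+02  1.83933e+02  4.41270e+01  1.91000e+00  2.01000e-01
  4.80000e-02 -3.02600e+00 -9.80000e-02  3.10000e-02 -3.00000e-03] 29.65 59.99912738800049
```

{"fn": "apply_moves", "kwargs": {
  "motion": "0 0 0 0.05 0 0 0;0 0 0 0 0 0 0;0 0 0 0 0 0 0"
}}

```text
time: 30.08
tool_pos: [0.5215, 0.1839, 0.0435]
tool_rot: [3.142, -0.0, 1.91]
contact_force: [-0.6, 1.3, -2.9]
opening: 0.0136
grip_force: 60.0
```

```bash
python3 st.py
```

```text
[ 5.21490e+02  1.83907e+02  4.35350e+01  1.91000e+00 -4.26000e-01
  1.25000e-01 -2.86700e+00 -8.50000e-02  3.90000e-02  1.40000e-02] 30.225 59.99897539615631
```

{"fn": "apply_moves", "kwargs": {
  "motion": "0 0 0 0.05 0 0 0;0 0 0 0 0 0 0;0 0 0 0 0 0 0"
}}

```text
time: 30.65
tool_pos: [0.5215, 0.1839, 0.0433]
tool_rot: [3.141, -0.0, 1.91]
contact_force: [-1.7, 0.5, 1.3]
opening: 0.0139
grip_force: 60.0
```

```bash
python3 st.py
```

```text
[ 5.21550e+02  1.83937e+02  4.32860e+01  1.91000e+00 -1.65100e+00
  9.00000e-02  1.77700e+00 -1.09000e-01  3.19000e-01 -0.00000e+00] 30.8 60.000659823417664
```

The spanner is resting on the rails at the height it was taken from, so I'll release it.

{"fn": "apply_moves", "kwargs": {
  "motion": "0 0 0 0 0 0 0;20 0 0 0 0 0 0;40 0 0 0 0 0 0;60 0 0 0 0 0 0;80 0 0 0 0 0 0;80 0 0 0 0 0 0;80 0 0 0 0 0 0;80 0 0 0 0 0 0",
  "force": 10
}}

```text
time: 31.85
tool_pos: [0.5215, 0.1839, 0.043]
tool_rot: [3.141, -0.0, 1.91]
contact_force: [-0.1, -0.4, -0.8]
opening: 0.0719
grip_force: 0.0
```

{"fn": "apply_moves", "kwargs": {
  "motion": "80 0 0 -0.5 0 0 0;80 0 0 -1.5 0 0 0;80 0 0 -2.5 0 0 0;80 0 0 -2.5 0 0 0;80 0 0 -1.2 0 0 0;80 0 0 0 0 0 0;80 0 0 0 0 0 0"
}}

```text
time: 32.72
tool_pos: [0.521, 0.1838, 0.1243]
tool_rot: [-3.14, -0.0, 1.91]
contact_force: [-0.4, 0.6, 0.1]
opening: 0.0733
grip_force: 0.0
```

Run:
```python
from h import *
s=robot.observe();print(s['time'],s['tool_pos'],s['tool_rot'],s['opening'],s['contact_force'])
p=robot.read_camera('wrist')
a=cv2.resize(p['img'][120:340,200:440,::-1],(400,367),interpolation=2)
t=robot.read_camera('top')['img'][:,:,::-1]
b=cv2.resize(t[190:282,335:435],(400,367),interpolation=2)
cv2.imwrite('pics/fin.png',np.hstack([a,b]))
```

```text
32.725 [0.5209506  0.1837723  0.12429317] [-3.14021562e+00 -2.88869849e-04  1.90980095e+00] 0.0733463620024168 [-0.42632486  0.64416686  0.13622547]
```

View pics/fin.png

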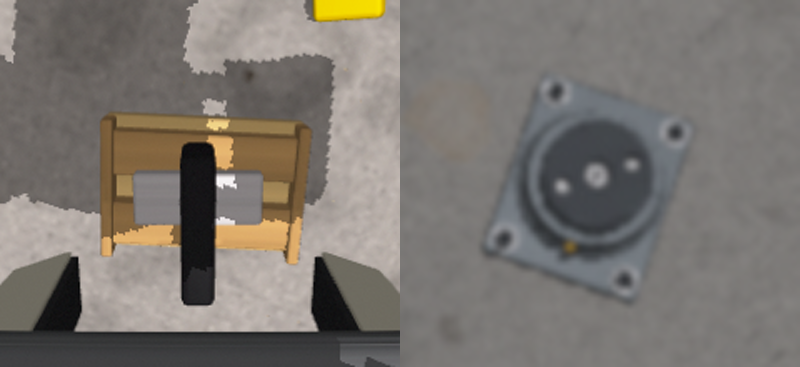

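The spanner stands upright on its rest (left, grip at about (198,225)). The ring's hole line has turned to about -1.26 rad from -0.70 (right, holes at (562,187) and (631,165)), which fits the stop.

```bash
python3 -c "
from cell import robot
print(robot.hand_in())"
```

```text
the job is handed in; nothing more can be done
None
```

The lock ring is tightened clockwise to its stop (about 0.6 N m on the wrist at the end, against about 0.3 N m while it was turning). The spanner stands upright back on its rest, and the job was handed in at about 33 s.

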